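# Draw the red isolating link with the hook stick

## Task

Isolate the red test channel: take the insulated hook stick from its rest, drop its hook into the pull ring of the red link carrier and draw the carrier straight out until you feel it come up against its gap stop with a firm pull of about 10 N, never heaving at more than 15 N. Unhook, leave the link drawn out, and lay the stick back in its rest. Keep the hand itself off both link boxes and their carriers, and leave the blue link and the beaker as they are.

Things in the scene. Friction and masses are not known exactly. Their poses are not given: they have to be found in the camera images.
- red_box: Fixed grey link box, red stripe, its carrier with a red front plate; 150 x 84 x 83 mm (107 mm over the binding posts at the back). Origin on the bench under its centre; x points to its back, so the carrier is drawn along its -x. In pictures the black clamp screw in the slot of its clear cover marks how far back the gap stop is set.
- red_mouth (a point): Fixed point: centre of the mouth in the red box's face that the carrier slides through, 45 mm over the bench, axes as the box. Inside, spring contacts hold the carrier for its first 18 mm of travel (5 to 10 N); then it slides easily (1 to 5 N) to a stop with a rubber buffer (8 N per mm). The stop is set anywhere from 25 to 60 mm of travel, not measured.
- red_ring (a point): Centre of the red carrier's steel pull ring, 45 mm over the bench, 103 mm in front of the box's origin when the link is in. The ring lies flat (hole vertical), 15 mm inside, 25 mm outside, 5 mm thick, on a stem 22 mm (to its centre) ahead of the red front plate (52 wide, 44 high). The carrier is loose, 0.16 to 0.26 kg. x to its back, z up.
- blue_box: The same kind of link box with a blue stripe and a blue front plate on its carrier; to be left alone. Origin on the bench under its centre, x to its back.
- blue_ring (a point): Centre of the pull ring of the blue carrier, which stays in: x = -103 mm in the frame of blue_box.
- stick_grip (a point): Hook stick, 130 g, level in its rest: this point is mid grip on the axis of its orange handle (22 x 22 mm, flat sides, 65 mm behind to 35 mm ahead of it), 60 mm over the bench. x points to the hook, z up. Ahead: a black guard (34 mm wide, at 35 to 40 mm), a 10 mm yellow rod, and at 115 mm a 6 mm brass prong, bent down to 32 mm below the axis.
- stick_tip (a point): Lower end of the hook's prong: 113.5 mm ahead of stick_grip along the stick and 32 mm below its axis.
- rest_seat (a point): Where stick_grip belongs on the fixed rest, 60 mm over the bench; x along the stick to the hook, z up. The rest is a wooden base 176 x 56 x 8 mm with two open aluminium forks, flared at the top (80 mm over the bench), 50 mm behind and 85 mm ahead of this point. The stick lies up to 6 mm off it along x at the start.
- beaker: Glass beaker, 52 mm wide, 61 mm high, standing on the bench to the right. Origin at the centre of its underside.

How it is judged:
By the outcome, as a careful person would: the job done as asked, in the order asked, and still so for the second after the job is handed in, with the robot touching nothing.
It also fails if it takes over 56 s, if anything falls off the work surface, if the arm or the gripper's body presses on something with over 40 N, if the wrist force passes 120 N, or if a joint passes its speed limit or range.

## Robot

A 6-joint arm with a two-finger parallel gripper is mounted at the origin on a cart in front of the work surface, level with it; the furniture and walls round the work are solid. World frame = base frame: x ahead of the robot, y to its left, z up, the work surface at z = 0. Lengths are in mm, angles in rad, forces in N, time in s.
With the tool pointing down it reaches from about 325 to 775 mm from the base axis. Payload 5.5 kg.
Tool frame: the origin (TCP) lies on the centre line of the jaws, within the pads' length; the fingertips stand 14 mm ahead of it and the grasp point (between the pads) lies 5 mm behind it (r.tip_reach is the distance from the TCP to the fingertips, in mm); z points along the fingers, y is the line along which they close (so a half turn about z gives the same grasp; the last joint's range is limited). The gripper opens to 85 mm and grips with 20 to 120 N. Pads are 22 mm wide; open, the fingers measure 114 mm over their backs; the gripper's body (76 mm by 85 mm) begins 54 mm behind the grasp point. The pads swing forward as they close: fully open they stand 13 mm farther back than shut.
Start: joints at [-1.223, 0.091, 1.231, -0, 1.82, -0.057], TCP at [236.302, -551.523, 245.275] pointing down, gripper open.
Joint ranges: [-2.87, 2.87], [-0.86, 2.18], [0.17, 2.46], [-1.51, 4.65], [0.06, 2.69], [-2.65, 2.65]. Speed limits (rad/s): [2.57, 2.57, 3.01, 3.14, 3.14, 3.14].

## Interface

Orientations are given as a unit quaternion [w, x, y, z].
In Python, from plant import sense, imaging, workorder, r gives the robot as it stands. The module is installed in compiled form; this text tells all that it offers.
- The arm moves only by the shell command python3 -m jog 'ROWS' [FORCE]. ROWS is JSON, a list of rows, each an object of numbers: "dx", "dy", "dz": the shift along the tool's x, y, z in mm; "yaw": the turn about the tool's z in degrees; "fingers": the gripper command: -1 is shut, 1 is fully open, values between are in proportion. In form: [{"dx": .., "dy": .., "dz": .., "yaw": .., "fingers": ..}, ...]. A call has 1 to 5 rows; each row shifts and turns the commanded pose from where the row before left it, along the tool's axes as they then stand; what a row does not reach is not made up. A row lasts 1/8 s, in which the tool goes at most 62.5 mm and 10.7 degrees, less where a joint would pass 70% of its speed; a pose out of reach is approached as far as the arm can. A call with a gripper value outside its range is refused whole. The fingers move at their own pace and stop on an object; FORCE is the grip in N (left out, the last holds). Time passes only in rows, so rows that do not move let the fingers close. It gives the time, the measured TCP pose, the force, the opening and the grip force at its end, in the units of the state.
- sense(): the state, without advancing time (a new reading comes with each control period).
- imaging.capture(name): name is "scene" or "side" or "wrist"; returns a dict with "pixels" (420x560x3 uint8, blue, green, red), "fx", "fy", "cx", "cy" (pixels), "view" (4x4, takes a point from world to camera coordinates). Camera axes: x right, y up, looking along -z (the intrinsics and any distortion apply to the point x, -y, -z); pixel columns grow to the right and rows downward; lengths in mm; the calibration is good to about 2 mm. The wrist camera is an equidistant fisheye: a pixel r from the principal point sees the ray r / f radians off the axis. A picture is of the moment at which its call begins. There is no depth.
- workorder.close_job(): hands the job in; it is judged then, once.
The state is a dict: "clock": time; "joint_pos": joint angles; "qd": joint speeds; "joint_efforts": joint torques, N m; "ee_pos": TCP position; "tool_rot": TCP orientation; "wrist_force": force on the tool from outside, world axes, zero at the start; "torque": the same for the moment, N m; "grip_width": finger opening in mm; "grip_force": force on a finger pad.
Only numpy, scipy, OpenCV 4.12 (cv2) and the standard library are available. Lean on these libraries where they do the work, as an engineer would, in place of code of your own. Each camera call takes 0.05 s, during which the arm holds its last target. There are 200 camera calls.

## Working session

There is one attempt and no reset: what is moved stays moved. The work goes in short steps, Python scripts to look and compute and a shell command to move; the robot and the scene stay as the last step left them, time stands still between calls to the robot, and variables do not carry over. Pictures are saved under pics/ and viewed, at most 10 in all, crops included, and the job is handed in when it is done.

```bash
mkdir -p pics; python3 - <<'E'
from plant import sense, imaging
import cv2, numpy as np
s=sense(); print(s)
for n in ("scene","side","wrist"):
    c=imaging.capture(n); cv2.imwrite(f"pics/{n}0.png",c["pixels"]); print(n,c["fx"],c["fy"],c["cx"],c["cy"],[k for k in c]);print(np.round(c["view"],3).tolist())
E
```

```text
{'clock': 0.0, 'joint_pos': array([-1.22275606e+00,  9.18721696e-02,  1.23188770e+00, -2.67844485e-05,
        1.81979189e+00, -5.66983895e-02]), 'qd': array([ 0.00069504,  0.00225043,  0.00232649, -0.00065207, -0.00110114,
       -0.00079968]), 'joint_efforts': array([ 2.65045028e-04, -4.58739173e+01, -4.18021631e+01, -1.09264233e-04,
        1.18522835e-02,  1.56560951e-07]), 'ee_pos': array([ 236.17222689, -551.28886638,  244.1418425 ]), 'tool_rot': array([-9.67294968e-04,  9.79593305e-01,  2.00987555e-01, -1.55033395e-04]), 'wrist_force': array([-0.17543873, -0.42042088, -0.09603816]), 'torque': array([-0.00217922,  0.0062504 , -0.00359948]), 'grip_force': 0.0, 'grip_width': 85.3439367843068}
scene 452.2721457512859 452.2721457512859 278.29814358175685 209.5284025694096 ['pixels', 'fx', 'fy', 'cx', 'cy', 'view']
[[-0.892, -0.453, -0.017, 477.924], [0.272, -0.564, 0.78, -280.018], [-0.362, 0.691, 0.626, -749.608], [0.0, 0.0, 0.0, 1.0]]
side 409.85391383976526 409.85391383976526 278.05849925802545 207.0632951102675 ['pixels', 'fx', 'fy', 'cx', 'cy', 'view']
[[-0.997, -0.073, -0.001, 582.531], [0.039, -0.544, 0.838, -150.049], [-0.062, 0.836, 0.545, -880.166], [0.0, 0.0, 0.0, 1.0]]
wrist 325.19226210127806 325.19226210127806 278.79604220987835 204.81218083172905 ['pixels', 'fx', 'fy', 'cx', 'cy', 'view']
[[0.394, -0.919, 0.0, -601.539], [0.873, 0.374, -0.312, 40.642], [0.286, 0.123, 0.95, -378.263], [0.0, 0.0, 0.0, 1.0]]
```

View pics/scene0.png

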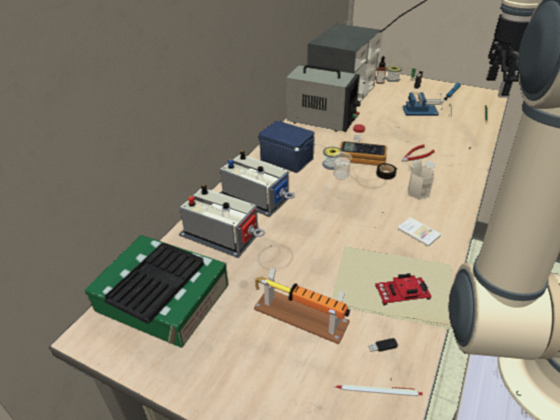

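View pics/side0.png

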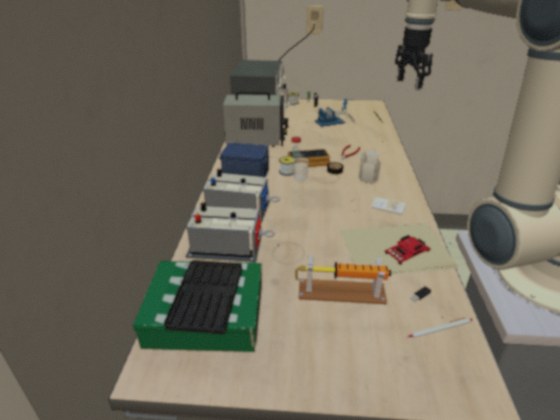

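The scene view shows the stick lying level with its orange handle toward the robot, at (320,302), and its hook at (258,283). The red ring is at about (262,232), the blue ring at (292,195). The side view agrees: handle (362,270), red ring (268,233).

```bash
cat > h.py <<'E'
import numpy as np, cv2
from plant import sense, imaging
def ray(c,u,v,fish=False):
    V=np.array(c["view"]);R=V[:3,:3];o=-R.T@V[:3,3]
    x=(u-c["cx"])/c["fx"];y=(v-c["cy"])/c["fy"]
    if fish:
        t=np.hypot(x,y);k=np.sin(t)/max(t,1e-9);d=np.array([x*k,-y*k,-np.cos(t)])
    else: d=np.array([x,-y,-1])
    d=R.T@d; return o,d/np.linalg.norm(d)
def plane(c,u,v,z,fish=False):
    o,d=ray(c,u,v,fish); return o+d*(z-o[2])/d[2]
def tri(*rs):
    A=sum(np.eye(3)-np.outer(d,d) for o,d in rs);b=sum((np.eye(3)-np.outer(d,d))@o for o,d in rs)
    return np.linalg.solve(A,b)
def proj(c,p,fish=False):
    q=np.array(c["view"])@np.append(p,1);x,y,z=q[0],-q[1],-q[2]
    if fish:
        r=np.hypot(x,y);t=np.arctan2(r,z);x,y=x/r*t,y/r*t
    else: x,y=x/z,y/z
    return np.array([c["cx"]+c["fx"]*x,c["cy"]+c["fy"]*y])
def blob(im,lo,hi,roi=None):
    m=cv2.inRange(cv2.cvtColor(im,cv2.COLOR_BGR2HSV),lo,hi)
    if roi: k=np.zeros_like(m);a,b,c,d=roi;k[b:d,a:c]=255;m&=k
    n,l,st,ce=cv2.connectedComponentsWithStats(m);i=1+np.argmax(st[1:,4]);return st[i],ce[i],(l==i)
E
python3 - <<'E'
from h import *
a=imaging.capture("scene");b=imaging.capture("side")
r=[]
for c,roi in((a,(250,270,360,330)),(b,(290,250,400,300))):
    st,ce,m=blob(c["pixels"],(5,150,120),(18,255,255),roi);print(st,ce)
    ys,xs=np.nonzero(m);print(cv2.minAreaRect(np.c_[xs,ys].astype(np.float32)))
    r.append(ray(c,*ce));print(plane(c,*ce,60))
    print("cam",r[-1][0])
print("tri",tri(*r))
print("rings",plane(a,262,232,45),plane(b,268,233,45))
A=cv2.resize(a["pixels"][165:345,170:360],None,fx=2.6,fy=2.6,interpolation=3)
B=cv2.resize(b["pixels"][165:345,180:290],None,fx=2.6,fy=2.6,interpolation=3)
cv2.imwrite("pics/z1.png",np.hstack([A,B]));print(A.shape,B.shape)
E
```

```text
[292 286  55  33 758] [318.12269129 301.63060686]
((318.78936767578125, 301.9828186035156), (56.441410064697266, 15.264284133911133), 21.370624542236328)
[415.28418804  78.41827526  60.        ]
cam [230.80150032 575.86006294 695.59268964]
[337 264  53  15 574] [360.3554007  270.77874564]
((362.8190002441406, 271.0776062011719), (52.380043029785156, 12.625235557556152), 3.3664608001708984)
[415.53857063  77.49828147  60.        ]
cam [532.0368563  696.80206036 606.59109651]
tri [415.46112608  78.13716943  60.14650985]
rings [603.69207336 -56.98728663  45.        ] [611.08322477 -53.4414576   45.        ]
(468, 494, 3) (468, 286, 3)
```

View pics/z1.png

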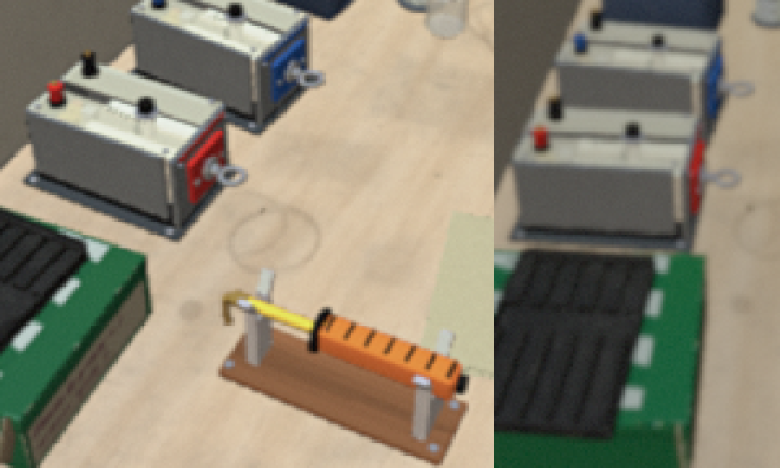

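The crops show the red ring at scene (259,233) and side (269,233.5). The hook prong points down at scene (258,287). I'll carry the hand over the stick and measure the directions more closely from there.

```bash
R='x'
python3 -m jog '[{"dx":25,"dy":-30},{"dx":35,"dy":-43},{"dx":35,"dy":-43},{"dx":35,"dy":-43},{"dx":35,"dy":-43}]'
python3 -m jog '[{"dx":35,"dy":-43},{"dx":35,"dy":-43},{"dx":35,"dy":-43},{"dx":35,"dy":-43},{"dx":35,"dy":-43}]'
python3 -m jog '[{"dx":35,"dy":-43},{"dx":28,"dy":-35},{"yaw":8},{"yaw":8},{"yaw":7}]'
python3 - <<'E'
from h import *
w=imaging.capture("wrist");a=imaging.capture("scene");b=imaging.capture("side")
cv2.imwrite("pics/w1.png",w["pixels"])
print(sense()["ee_pos"],sense()["tool_rot"],sense()["wrist_force"])
for n,z in((np.array([415,78,60]),0),):print("stick px",proj(w,n,True))
print("cam",ray(w,0,0,True)[0])
E
```

```text
[ 236.29383398 -551.49082605  245.09786072] [-1.56971306e-04  9.79587688e-01  2.01017256e-01 -1.90798370e-05] [0.54714047 0.90915742 0.08359403]
stick px [-45.80628126 -58.44083986]
cam [ 309.89254199 -521.50624201  372.76543513]$[0]: bad value
$[0]: bad value
$[0]: bad value
```

View pics/w1.png

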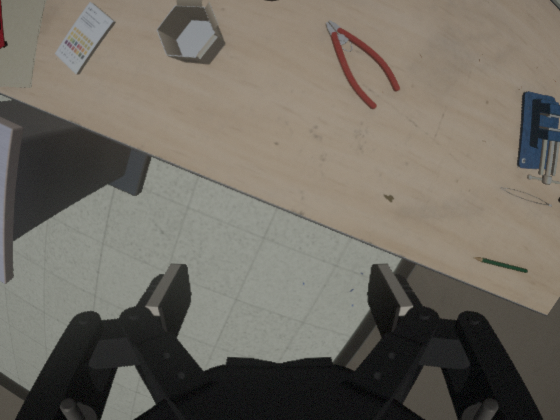

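The rows were refused because each one needs every key, so the arm hasn't moved. The picture shows only the start area (pliers at (360,70)). I'll resend with all keys.

```bash
python3 -m jog '[{"dx":25,"dy":-30,"dz":0,"yaw":0,"fingers":1},{"dx":35,"dy":-43,"dz":0,"yaw":0,"fingers":1},{"dx":35,"dy":-43,"dz":0,"yaw":0,"fingers":1},{"dx":35,"dy":-43,"dz":0,"yaw":0,"fingers":1},{"dx":35,"dy":-43,"dz":0,"yaw":0,"fingers":1}]' &&
python3 -m jog '[{"dx":35,"dy":-43,"dz":0,"yaw":0,"fingers":1},{"dx":35,"dy":-43,"dz":0,"yaw":0,"fingers":1},{"dx":35,"dy":-43,"dz":0,"yaw":0,"fingers":1},{"dx":35,"dy":-43,"dz":0,"yaw":0,"fingers":1},{"dx":35,"dy":-43,"dz":0,"yaw":0,"fingers":1}]' &&
python3 -m jog '[{"dx":35,"dy":-43,"dz":0,"yaw":0,"fingers":1},{"dx":28,"dy":-35,"dz":0,"yaw":0,"fingers":1},{"dx":0,"dy":0,"dz":0,"yaw":8,"fingers":1},{"dx":0,"dy":0,"dz":0,"yaw":8,"fingers":1},{"dx":0,"dy":0,"dz":0,"yaw":7,"fingers":1}]'
python3 - <<'E'
from h import *
w=imaging.capture("wrist");np.save("w2.npy",w,allow_pickle=True)
cv2.imwrite("pics/w2.png",w["pixels"])
print(sense())
print("stick px",proj(w,np.array([415,78,60]),True), "ring",proj(w,np.array([606,-55,45]),True))
E
```

```text
clock: 1.02
ee_pos: [308.6, -299.2, 245.4]
tool_rot: [0.0, 0.98, 0.201, 0.0]
wrist_force: [0.5, -0.4, -0.5]
grip_width: 85.5
grip_force: 0.0
clock: 1.65
ee_pos: [384.7, -32.6, 245.6]
tool_rot: [0.0, 0.98, 0.201, 0.001]
wrist_force: [1.5, -0.4, 1.0]
grip_width: 85.6
grip_force: 0.0
clock: 2.28
ee_pos: [411.7, 62.5, 245.4]
tool_rot: [0.0, 1.0, -0.0, 0.0]
wrist_force: [-0.6, -0.1, 0.3]
grip_width: 85.4
grip_force: 0.0
{'clock': 2.325, 'joint_pos': array([ 6.85785522e-02, -4.06169607e-01,  1.67673831e+00, -3.01223958e-05,
        1.87076014e+00,  1.64427660e+00]), 'qd': array([-0.00376084, -0.00159957,  0.00175629,  0.00078265,  0.00046639,
       -0.1995435 ]), 'joint_efforts': array([ 1.02718554e-01, -2.40070599e+01, -4.15717328e+01,  7.71237595e-03,
       -2.94291567e-03, -3.70503673e-01]), 'ee_pos': array([411.74437563,  62.35186725, 245.38951692]), 'tool_rot': array([ 4.99023178e-06,  9.99996977e-01, -2.45530939e-03,  1.32597953e-04]), 'wrist_force': array([-0.40280927,  0.14368243,  0.91512951]), 'torque': array([-0.05169258,  0.00961204, -0.01456779]), 'grip_force': 0.0, 'grip_width': 85.26695878123196}
stick px [260.98887139 180.14794485] ring [390.37400257   0.91585285]
```

View pics/w2.png

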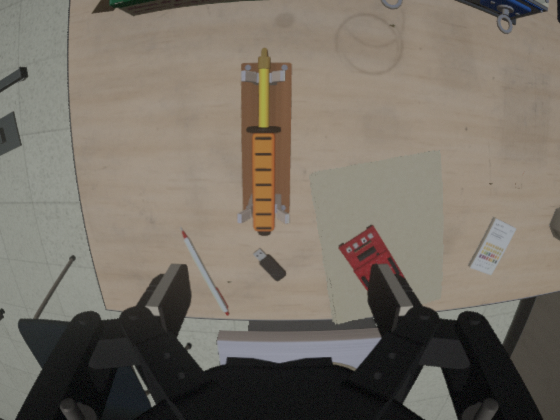

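The wrist view shows the stick almost along world x: handle centre (264,182), guard (264,130), hook (265,55). The red ring is at the top edge, (391,1).

```bash
python3 - <<'E'
from h import *
w=np.load("w2.npy",allow_pickle=True).item();im=w["pixels"]
hsv=cv2.cvtColor(im,cv2.COLOR_BGR2HSV)
st,ce,m=blob(im,(5,150,120),(18,255,255),(230,110,300,250));print("orange",st,ce)
ys,xs=np.nonzero(m);P=np.array([plane(w,x,y,71,True)[:2] for x,y in zip(xs,ys)])
rc=cv2.minAreaRect(P.astype(np.float32));print(rc)
st,ce2,m2=blob(im,(20,120,120),(35,255,255),(230,40,300,135));print("yellow",st,ce2)
ys,xs=np.nonzero(m2);Q=np.array([plane(w,x,y,64,True)[:2] for x,y in zip(xs,ys)]);
print("rod",Q.mean(0),Q.min(0),Q.max(0))
A=P.mean(0) if False else np.array(rc[0]);print("axis deg",np.degrees(np.arctan2(*(Q.mean(0)-A)[::-1])))
print("orange x range",P.min(0),P.max(0))
print("hook end top",plane(w,265,48,64,True))
# ring from scene/side
a=imaging.capture("scene");b=imaging.capture("side")
print("ring tri",tri(ray(a,259.3,232.7),ray(b,268.8,233.5)),plane(a,259.3,232.7,45),plane(b,268.8,233.5,45),plane(w,391,1,45,True))
for c,n,roi in((a,"scene",(240,205,275,260)),(b,"side",(250,215,280,260))):
    for nm,(lo,hi) in dict(red=((170,120,60),(180,255,255)),red2=((0,150,60),(4,255,255))).items():
        try: st,ce,_=blob(c["pixels"],lo,hi,roi);print(n,nm,st,ce,plane(c,*ce,45))
        except Exception as e: print(n,nm,e)
E
```

```text
orange [ 252  133   23   98 1793] [263.3257111  179.20914668]
((414.5434875488281, 75.43518829345703), (20.9775447845459, 96.82296752929688), 89.79229736328125)
yellow [259  63  10  64 588] [263.55272109  96.83503401]
rod [496.78119759  74.60538746] [468.93161058  70.37310075] [529.1204111   79.06303933]
axis deg -0.578110359364315
orange x range [366.15291256  64.79896403] [462.98064793  85.88701576]
hook end top [543.72040611  73.14986204  64.        ]
ring tri [609.39748827 -54.98108545  42.44678391] [607.86452012 -52.43890569  45.        ] [609.08001267 -51.6716163   45.        ] [606.00430846 -55.69727073  45.        ]
scene red [255 209   1   1   1] [255. 209.] [ 656.30495834 -120.03150452   45.        ]
scene red2 [242 215  14  28 157] [247.45859873 227.98089172] [638.71604688 -54.73278105  45.        ]
side red [258 229   1   4   4] [258.  230.5] [635.02368461 -61.3868983   45.        ]
side red2 [256 219   5  28  72] [257.29166667 231.59722222] [636.16260139 -57.04022729  45.        ]
```

```bash
python3 -m jog '[{"dx":9,"dy":-7,"dz":30,"yaw":0,"fingers":1},{"dx":9,"dy":-6,"dz":40,"yaw":0,"fingers":1},{"dx":0,"dy":0,"dz":30,"yaw":0.3,"fingers":1},{"dx":0,"dy":0,"dz":0,"yaw":0,"fingers":1}]' 100
python3 - <<'E'
from h import *
w=imaging.capture("wrist");im=w["pixels"]
cv2.imwrite("pics/w3.png",im)
st,ce,m=blob(im,(5,150,120),(18,255,255));print("orange",st,ce)
ys,xs=np.nonzero(m);P=np.array([plane(w,x,y,71,True)[:2] for x,y in zip(xs,ys)])
rc=cv2.minAreaRect(P.astype(np.float32));print(rc,P.min(0),P.max(0))
st,ce2,m2=blob(im,(20,120,120),(35,255,255));print("yellow",st,ce2)
ys,xs=np.nonzero(m2);Q=np.array([plane(w,x,y,64,True)[:2] for x,y in zip(xs,ys)])
q=np.polyfit(Q[:,0],Q[:,1],1);print("rod",Q.mean(0),np.degrees(q[0]))
print("axis",np.degrees(np.arctan2(*(Q.mean(0)-np.array(rc[0]))[::-1])),sense()["ee_pos"],sense()["tool_rot"])
E
```

```text
clock: 2.92
ee_pos: [428.3, 75.1, 142.8]
tool_rot: [0.0, 1.0, 0.0, -0.003]
wrist_force: [0.2, 0.3, 1.5]
grip_width: 85.4
grip_force: 0.0
orange [ 259  175   33  128 3374] [274.83521043 235.85062241]
((414.53680419921875, 75.87300872802734), (21.196928024291992, 96.08238983154297), 89.07244873046875) [366.58569875  65.03405557] [462.44095061  86.41009133]
yellow [ 268   62   16  103 1353] [275.36437546 118.53215078]
rod [497.3817427   75.26778664] -0.849002974054052
axis -0.41856575750752717 [429.29309228  75.15808932 144.99544053] [ 7.76486107e-05  9.99999675e-01 -1.05215870e-04 -7.95486982e-04]
```

```bash
python3 -m jog '[{"dx":0,"dy":-0.5,"dz":35,"yaw":0.5,"fingers":1},{"dx":0,"dy":0,"dz":35,"yaw":0,"fingers":1},{"dx":0,"dy":0,"dz":20,"yaw":0,"fingers":0.2},{"dx":0,"dy":0,"dz":0,"yaw":0,"fingers":-0.2},{"dx":0,"dy":0,"dz":0,"yaw":0,"fingers":-1}]' 100
python3 -m jog '[{"dx":0,"dy":0,"dz":0,"yaw":0,"fingers":-1},{"dx":0,"dy":0,"dz":0,"yaw":0,"fingers":-1},{"dx":0,"dy":0,"dz":0,"yaw":0,"fingers":-1},{"dx":0,"dy":0,"dz":0,"yaw":0,"fingers":-1}]' 100
```

```text
clock: 3.6
ee_pos: [431.0, 75.8, 57.7]
tool_rot: [-0.0, 1.0, -0.005, 0.002]
wrist_force: [-0.5, 0.5, 0.4]
grip_width: 31.8
grip_force: 0.0
clock: 4.1
ee_pos: [431.2, 75.9, 58.0]
tool_rot: [-0.0, 1.0, -0.005, 0.002]
wrist_force: [-1.0, 0.4, 7.8]
grip_width: 20.3
grip_force: 98.3
```

```bash
python3 -m jog '[{"dx":0,"dy":0,"dz":-15,"yaw":0,"fingers":-1},{"dx":0,"dy":0,"dz":-30,"yaw":0,"fingers":-1},{"dx":0,"dy":0,"dz":-30,"yaw":0,"fingers":-1},{"dx":0,"dy":20,"dz":0,"yaw":0,"fingers":-1},{"dx":0,"dy":35,"dz":0,"yaw":0,"fingers":-1}]' 100
python3 -m jog '[{"dx":8,"dy":35,"dz":0,"yaw":0,"fingers":-1},{"dx":10,"dy":30,"dz":0,"yaw":0,"fingers":-1},{"dx":7,"dy":11,"dz":0,"yaw":0,"fingers":-1},{"dx":0,"dy":0,"dz":0,"yaw":0,"fingers":-1}]' 100
python3 - <<'E'
from h import *
w=imaging.capture("wrist");np.save("w4.npy",w,allow_pickle=True);a=imaging.capture("scene");np.save("a4.npy",a,allow_pickle=True);b=imaging.capture("side");np.save("b4.npy",b,allow_pickle=True)
s=sense();print(s["ee_pos"],s["tool_rot"],s["wrist_force"],s["grip_width"])
B=[cv2.resize(c["pixels"][y:y+90,x:x+120],(400,300),interpolation=3) for c,x,y in((a,190,180),(b,200,180))]
W=cv2.resize(w["pixels"][0:210,140:420],(400,300),interpolation=3)
cv2.imwrite("pics/m4.png",np.vstack([np.hstack(B),np.hstack([W,W*0])]))
E
```

```text
clock: 4.72
ee_pos: [429.5, 20.8, 131.9]
tool_rot: [-0.0, 1.0, -0.004, 0.001]
wrist_force: [0.2, 0.1, -1.0]
grip_width: 20.7
grip_force: 98.0
clock: 5.22
ee_pos: [453.6, -55.7, 130.6]
tool_rot: [-0.0, 1.0, -0.006, -0.0]
wrist_force: [0.1, 0.3, -1.3]
grip_width: 20.1
grip_force: 98.1
[453.21229495 -54.60129495 130.40864324] [-2.38123982e-04  9.99988586e-01 -4.77092031e-03 -9.81425489e-05] [-0.14295049 -0.00962119 -1.59713334] 20.444644240757597
```

View pics/m4.png

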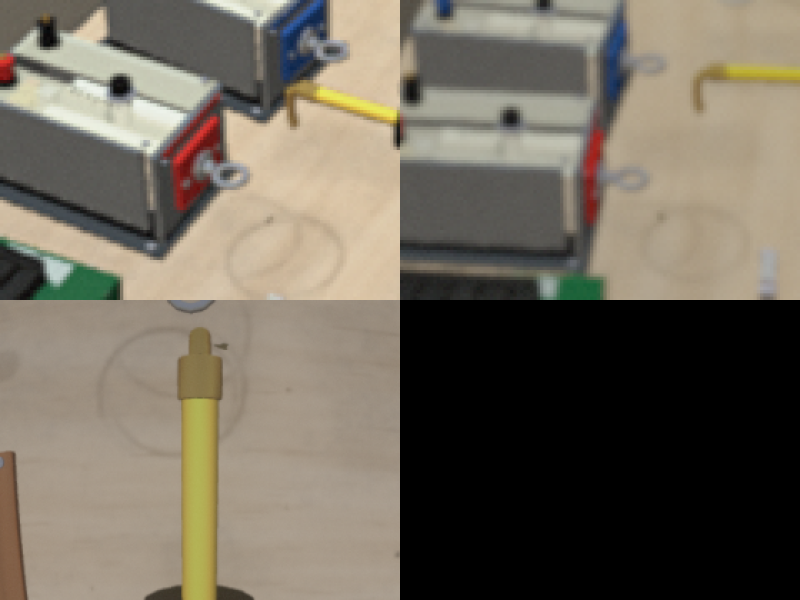

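The crops show the ring at scene (259.6,232.8) and side (269,233.4), and the prong tip at scene (277.6,217.2) and side (289.7,212.4). The wrist view catches only the near edge of the ring at (273,8). I'll raise the hand and shift it sideways so the wrist camera sees the whole front of the box.

```bash
python3 -m jog '[{"dx":10,"dy":-10,"dz":-25,"yaw":0,"fingers":-1},{"dx":15,"dy":-15,"dz":-30,"yaw":0,"fingers":-1},{"dx":15,"dy":-10,"dz":-20,"yaw":0,"fingers":-1},{"dx":0,"dy":0,"dz":0,"yaw":0,"fingers":-1}]' 100
python3 - <<'E'
from h import *
w=imaging.capture("wrist");np.save("w5.npy",w,allow_pickle=True)
s=sense();print(s["ee_pos"],s["tool_rot"])
a=np.load("a4.npy",allow_pickle=True).item();b=np.load("b4.npy",allow_pickle=True).item()
print("ring",tri(ray(a,259.6,232.8),ray(b,269,233.4)),plane(a,259.6,232.8,45),plane(b,269,233.4,45))
print("tip",tri(ray(a,277.6,217.2),ray(b,289.7,212.4)))
print("box base edge",plane(a,180.8,233.5,3),plane(a,238,256,3))
print(proj(w,np.array([608,-54,45]),True))
W=cv2.resize(w["pixels"][0:200,220:480],(780,600),interpolation=3);cv2.imwrite("pics/w5.png",W)
E
```

```text
clock: 5.88
ee_pos: [494.6, -19.6, 207.0]
tool_rot: [0.0, 1.0, -0.004, 0.002]
wrist_force: [-0.4, -0.3, -1.1]
grip_width: 20.2
grip_force: 98.0
[493.69751806 -20.0649401  205.46875828] [ 3.46846151e-05  9.99990651e-01 -4.32039043e-03  1.74311274e-04]
ring [608.9056799  -55.36473497  42.27172012] [607.12376845 -52.43722939  45.        ] [608.65914112 -52.08425231  45.        ]
tip [562.21288339 -52.3548838  104.9745699 ]
box base edge [794.06146076 -11.5394337    3.        ] [637.28101891  -6.11762012   3.        ]
[314.72795767  65.58587369]
```

View pics/w5.png

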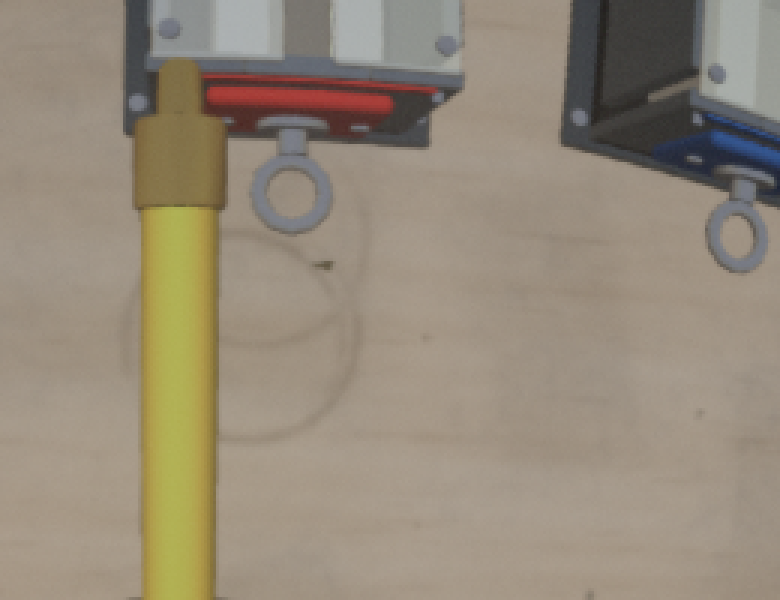

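The wrist crop shows the whole red ring at full-image pixel (317,64.3). The base front edge runs from (261.7,44) to (362.7,48.7), and the top front edge from (270.7,19) to (374.3,25). The stick's rod is clear, to the left of the ring.

```bash
python3 - <<'E'
from h import *
w=np.load("w5.npy",allow_pickle=True).item();im=w["pixels"]
r=plane(w,317,64.3,45,True);print("ring",r)
for z,p,q in((5,(261.7,44),(362.7,48.7)),(83,(270.7,19),(374.3,25)),(6,(266,34.3),(366,32.7)),(83,(276.7,9.3),(369,15))):
    P=plane(w,*p,z,True);Q=plane(w,*q,z,True);d=P-Q;print(z,P,Q,np.linalg.norm(d),"box yaw",np.degrees(np.arctan2(-d[0],d[1])))
st,ce,m=blob(im,(20,120,100),(35,255,255));ys,xs=np.nonzero(m)
Q=np.array([plane(w,x,y,205.5,True)[:2] for x,y in zip(xs,ys)]);k=ys>0
q=np.polyfit(Q[:,0],Q[:,1],1);print("rod at TCPz+5",Q.mean(0),np.degrees(q[0]))
for x in range(540,600,20): print(x,np.polyval(q,x))
T=tri();
E
```

```text
ring [609.21914504 -56.01110974  45.        ]
5 [635.04190308  -5.87818046   5.        ] [ 632.75895946 -107.80372397    5.        ] 101.95110716094429 box yaw -1.2831049278193905
83 [640.93660226 -16.605786    83.        ] [639.49766492 -97.31685669  83.        ] 80.72389654282465 box yaw -1.0213754131063024
6 [644.97626186 -10.25172741   6.        ] [ 650.09845358 -111.28259504    6.        ] 101.16062999692842 box yaw 2.9023694028467766
83 [648.99084082 -21.22206179  83.        ] [647.59757591 -93.17670555  83.        ] 71.96813146651519 box yaw -1.1092852446191654
rod at TCPz+5 [561.06173886 -22.09796968] -0.5589574169824608
540 -21.89249878053314
560 -22.087611726628875
580 -22.282724672724612Traceback (most recent call last):
    m, n = a.shape[-2:]
    ^^^^
ValueError: not enough values to unpack (expected 2, got 0)

During handling of the above exception, another exception occurred:

Traceback (most recent call last):
  File "h.py", line 14, in tri
    return np.linalg.solve(A,b)
           ~~~~~~~~~~~~~~~^^^^^
numpy.linalg.LinAlgError: 0-dimensional array given. Array must be at least two-dimensional
```

```bash
python3 - <<'E'
from h import *
w=np.load("w5.npy",allow_pickle=True).item()
for z in (205,208,211): print(z,plane(w,280,20,z,True))
for z in (205.5,215.5): print("ferrule back",plane(w,280,69,z,True))
print("guard",plane(w,280,199,220,True))
E
```

```text
205 [608.24742394 -22.77899617 205.        ]
208 [607.46597019 -22.75727255 208.        ]
211 [606.68451645 -22.73554892 211.        ]
ferrule back [587.87381677 -22.61753474 205.5       ]
ferrule back [586.82861174 -22.55728343 215.5       ]
guard [539.19607775 -22.19423495 220.        ]
```

```bash
python3 -m jog '[{"dx":6,"dy":12,"dz":10,"yaw":0.6,"fingers":-1},{"dx":0,"dy":20,"dz":30,"yaw":0,"fingers":-1},{"dx":0,"dy":0,"dz":45,"yaw":0,"fingers":-1},{"dx":0,"dy":0,"dz":30,"yaw":0,"fingers":-1},{"dx":0,"dy":0,"dz":0,"yaw":0,"fingers":-1}]' 100
python3 - <<'E'
from h import *
a=imaging.capture("scene");b=imaging.capture("side");w=imaging.capture("wrist")
s=sense();print(s["ee_pos"],s["tool_rot"],s["wrist_force"])
B=[cv2.resize(c["pixels"][y:y+60,x:x+80],(400,300),interpolation=3) for c,x,y in((a,220,195),(b,230,195))]
W=cv2.resize(w["pixels"][0:105,220:360],(400,300),interpolation=3)
cv2.imwrite("pics/m6.png",np.vstack([np.hstack(B),np.hstack([W,W*0])]))
E
```

```text
clock: 6.55
ee_pos: [496.2, -53.5, 85.5]
tool_rot: [-0.001, 1.0, -0.011, -0.004]
wrist_force: [0.2, 0.7, -2.0]
grip_width: 20.5
grip_force: 98.0
[499.56394897 -53.53521408  91.38006347] [ 1.67769759e-04  9.99940745e-01 -1.08594844e-02  7.41702817e-04] [-0.96460979 -0.33476366 -1.06716772]
```

View pics/m6.png

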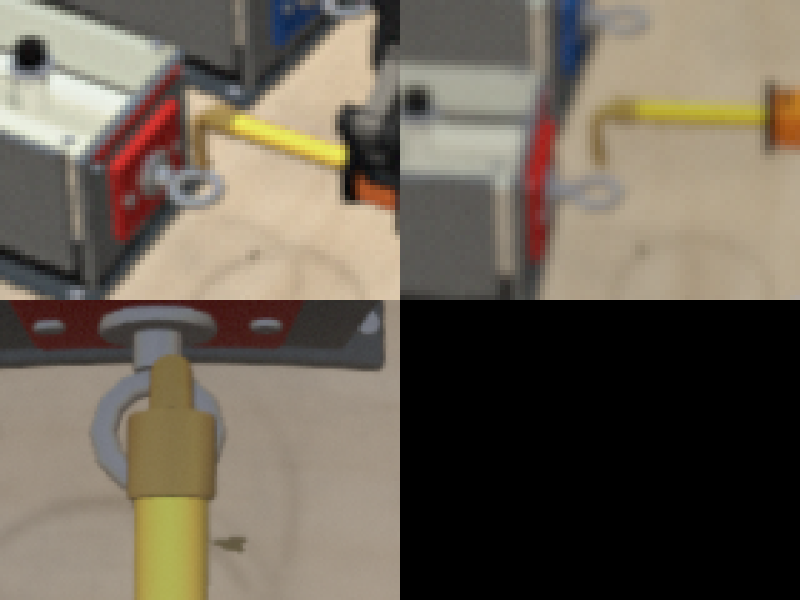

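```bash
python3 - <<'E'
from h import *
a=imaging.capture("scene");b=imaging.capture("side");w=imaging.capture("wrist")
s=sense();print(s["ee_pos"],s["tool_rot"])
print("tip",tri(ray(a,260.4,228.2),ray(b,270,227.6)),"ring",tri(ray(a,258.8,232.6),ray(b,269,233.6)))
for z in(57,60):print(z,"tip planes",plane(a,260.4,228.2,z),plane(b,270,227.6,z))
print("ring planes",plane(a,258.8,232.6,45),plane(b,269,233.6,45),plane(w,275.3,45.5,45,True))
print("prong top w",plane(w,280.2,19,95,True))
E
```

```text
[500.0295609  -53.24707712  92.0478147 ] [ 2.67590986e-04  9.99943218e-01 -1.05542994e-02  1.44753575e-03]
tip [605.99750066 -54.73317895  58.29475137] ring [608.77337912 -51.94472058  44.90253616]
57 tip planes [605.77252126 -54.60551472  57.        ] [606.776272   -58.24563476  57.        ]
60 tip planes [604.01097109 -51.64369451  60.        ] [606.36829915 -54.12412861  60.        ]
ring planes [608.99547488 -52.25181739  45.        ] [608.5890357  -51.32494195  45.        ] [611.04879517 -55.7876961   45.        ]
prong top w [612.8057998  -58.09198687  95.        ]
```

```bash
python3 -m jog '[{"dx":2.7,"dy":-2.4,"dz":0,"yaw":0,"fingers":-1},{"dx":0,"dy":0,"dz":5,"yaw":0,"fingers":-1},{"dx":0,"dy":0,"dz":6,"yaw":0,"fingers":-1},{"dx":0,"dy":0,"dz":0,"yaw":0,"fingers":-1}]' 100
python3 -m jog '[{"dx":0,"dy":0,"dz":6,"yaw":0,"fingers":-1},{"dx":0,"dy":0,"dz":6,"yaw":0,"fingers":-1},{"dx":0,"dy":0,"dz":0,"yaw":0,"fingers":-1},{"dx":0,"dy":0,"dz":0,"yaw":0,"fingers":-1}]' 100
python3 - <<'E'
from h import *
a=imaging.capture("scene");b=imaging.capture("side");w=imaging.capture("wrist")
s=sense();print(s["ee_pos"],s["tool_rot"],s["wrist_force"],s["torque"])
B=[cv2.resize(c["pixels"][y:y+60,x:x+80],(400,300),interpolation=3) for c,x,y in((a,220,195),(b,230,195))]
W=cv2.resize(w["pixels"][0:105,220:360],(400,300),interpolation=3)
cv2.imwrite("pics/m7.png",np.vstack([np.hstack(B),np.hstack([W,W*0])]))
E
```

```text
clock: 7.35
ee_pos: [501.3, -50.5, 78.2]
tool_rot: [-0.0, 1.0, -0.011, -0.001]
wrist_force: [-0.3, -0.2, -1.2]
grip_width: 20.3
grip_force: 98.0
clock: 7.85
ee_pos: [502.0, -50.7, 67.3]
tool_rot: [0.0, 1.0, -0.011, 0.0]
wrist_force: [0.6, -0.7, -1.9]
grip_width: 20.5
grip_force: 98.0
[502.10042444 -50.68194193  67.58722983] [ 4.17632592e-05  9.99944624e-01 -1.05200303e-02  2.76067057e-04] [-0.41412606  0.38889014 -0.478633  ] [ 0.03708482 -0.03834523  0.01806057]
```

View pics/m7.png

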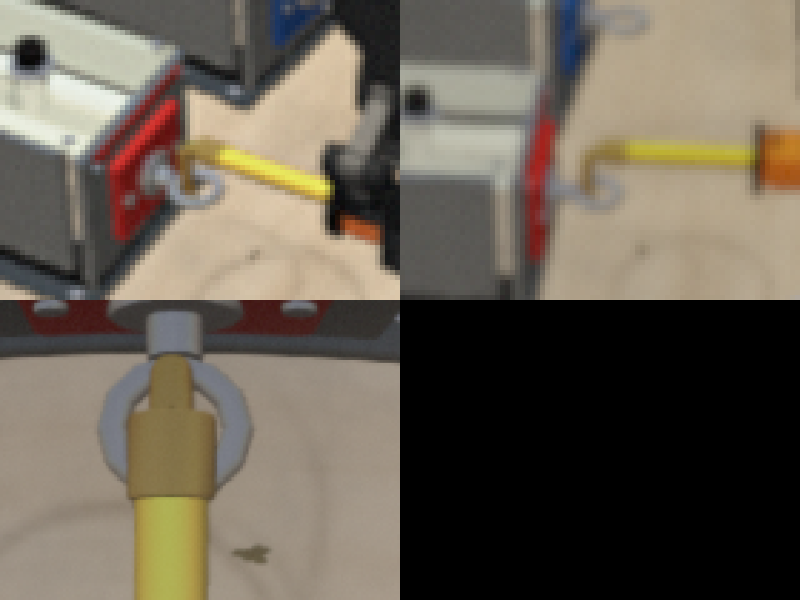

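The prong is in the ring hole: wrist crop (172,400), scene (185,180), side (588,180), with no contact force. Now I'll draw the carrier out gently.

```bash
python3 -m jog '[{"dx":-1.5,"dy":0,"dz":0,"yaw":0,"fingers":-1},{"dx":-1.5,"dy":0,"dz":0,"yaw":0,"fingers":-1},{"dx":-1,"dy":0,"dz":0,"yaw":0,"fingers":-1},{"dx":-1,"dy":0,"dz":0,"yaw":0,"fingers":-1}]' 120
python3 -m jog '[{"dx":-1,"dy":0,"dz":0,"yaw":0,"fingers":-1},{"dx":-1,"dy":0,"dz":0,"yaw":0,"fingers":-1}]' 120
python3 -m jog '[{"dx":-1,"dy":0,"dz":0,"yaw":0,"fingers":-1},{"dx":-1,"dy":0,"dz":0,"yaw":0,"fingers":-1}]' 120
```

```text
clock: 8.5
ee_pos: [496.8, -50.5, 67.3]
tool_rot: [-0.0, 1.0, -0.011, -0.0]
wrist_force: [-0.2, 0.3, -1.3]
grip_width: 19.6
grip_force: 120.0
clock: 8.75
ee_pos: [494.9, -50.5, 67.3]
tool_rot: [-0.0, 1.0, -0.011, 0.0]
wrist_force: [0.5, -0.2, -1.9]
grip_width: 20.0
grip_force: 120.0
clock: 9.0
ee_pos: [493.4, -50.5, 67.4]
tool_rot: [0.0, 1.0, -0.011, 0.001]
wrist_force: [4.5, -0.6, -2.6]
grip_width: 20.3
grip_force: 120.0
```

```bash
python3 -m jog '[{"dx":-1,"dy":0,"dz":0,"yaw":0,"fingers":-1},{"dx":-1,"dy":0,"dz":0,"yaw":0,"fingers":-1}]' 120
python3 -m jog '[{"dx":-1,"dy":0,"dz":0,"yaw":0,"fingers":-1},{"dx":-1,"dy":0,"dz":0,"yaw":0,"fingers":-1},{"dx":-1,"dy":0,"dz":0,"yaw":0,"fingers":-1}]' 120
python3 -m jog '[{"dx":-1,"dy":0,"dz":0,"yaw":0,"fingers":-1},{"dx":-1,"dy":0,"dz":0,"yaw":0,"fingers":-1},{"dx":-1,"dy":0,"dz":0,"yaw":0,"fingers":-1}]' 120
```

```text
clock: 9.25
ee_pos: [492.9, -50.5, 68.2]
tool_rot: [0.0, 1.0, -0.011, 0.003]
wrist_force: [9.7, -0.3, -2.2]
grip_width: 20.1
grip_force: 120.1
clock: 9.62
ee_pos: [490.2, -50.5, 68.5]
tool_rot: [0.0, 1.0, -0.01, 0.003]
wrist_force: [9.0, -1.4, -3.7]
grip_width: 20.0
grip_force: 120.1
clock: 10.0
ee_pos: [487.4, -50.4, 68.6]
tool_rot: [0.0, 1.0, -0.01, 0.003]
wrist_force: [9.2, 0.2, -2.8]
grip_width: 19.8
grip_force: 120.1
```

```bash
python3 -m jog '[{"dx":-1,"dy":0,"dz":0,"yaw":0,"fingers":-1},{"dx":-1,"dy":0,"dz":0,"yaw":0,"fingers":-1},{"dx":-1,"dy":0,"dz":0,"yaw":0,"fingers":-1},{"dx":-1,"dy":0,"dz":0,"yaw":0,"fingers":-1},{"dx":-1,"dy":0,"dz":0,"yaw":0,"fingers":-1}]' 120
python3 -m jog '[{"dx":-1,"dy":0,"dz":0,"yaw":0,"fingers":-1},{"dx":-1,"dy":0,"dz":0,"yaw":0,"fingers":-1},{"dx":-1,"dy":0,"dz":0,"yaw":0,"fingers":-1},{"dx":-1,"dy":0,"dz":0,"yaw":0,"fingers":-1}]' 120
python3 -m jog '[{"dx":-1,"dy":0,"dz":0,"yaw":0,"fingers":-1},{"dx":-1,"dy":0,"dz":0,"yaw":0,"fingers":-1},{"dx":-1,"dy":0,"dz":0,"yaw":0,"fingers":-1}]' 120
python3 -m jog '[{"dx":-1,"dy":0,"dz":0,"yaw":0,"fingers":-1},{"dx":-1,"dy":0,"dz":0,"yaw":0,"fingers":-1},{"dx":-1,"dy":0,"dz":0,"yaw":0,"fingers":-1}]' 120
```

```text
clock: 10.62
ee_pos: [482.4, -50.4, 68.6]
tool_rot: [0.0, 1.0, -0.01, 0.003]
wrist_force: [9.4, -0.5, -3.0]
grip_width: 20.0
grip_force: 120.1
clock: 11.12
ee_pos: [478.3, -50.3, 68.6]
tool_rot: [0.0, 1.0, -0.01, 0.003]
wrist_force: [9.1, 0.3, -2.4]
grip_width: 20.2
grip_force: 120.1
clock: 11.5
ee_pos: [472.6, -50.0, 67.1]
tool_rot: [-0.0, 1.0, -0.011, -0.0]
wrist_force: [0.4, 0.1, -1.9]
grip_width: 20.2
grip_force: 124.3
clock: 11.88
ee_pos: [469.8, -50.0, 67.2]
tool_rot: [-0.0, 1.0, -0.011, -0.0]
wrist_force: [0.1, -0.3, -1.6]
grip_width: 19.9
grip_force: 125.1
```

```bash
python3 -m jog '[{"dx":-1,"dy":0,"dz":0,"yaw":0,"fingers":-1},{"dx":-1,"dy":0,"dz":0,"yaw":0,"fingers":-1},{"dx":-1,"dy":0,"dz":0,"yaw":0,"fingers":-1}]' 120
python3 -m jog '[{"dx":-1,"dy":0,"dz":0,"yaw":0,"fingers":-1},{"dx":-1,"dy":0,"dz":0,"yaw":0,"fingers":-1}]' 120
```

```text
clock: 12.25
ee_pos: [466.9, -49.9, 67.3]
tool_rot: [-0.0, 1.0, -0.011, -0.0]
wrist_force: [0.7, -0.8, -2.0]
grip_width: 19.7
grip_force: 125.6
clock: 12.5
ee_pos: [464.9, -49.9, 67.3]
tool_rot: [0.0, 1.0, -0.011, 0.0]
wrist_force: [1.7, -0.1, -1.4]
grip_width: 20.0
grip_force: 125.6
```

```bash
python3 -m jog '[{"dx":-1,"dy":0,"dz":0,"yaw":0,"fingers":-1},{"dx":-1,"dy":0,"dz":0,"yaw":0,"fingers":-1}]' 120
python3 -m jog '[{"dx":-1,"dy":0,"dz":0,"yaw":0,"fingers":-1},{"dx":-1,"dy":0,"dz":0,"yaw":0,"fingers":-1}]' 120
```

```text
clock: 12.75
ee_pos: [462.9, -49.8, 67.3]
tool_rot: [-0.0, 1.0, -0.011, 0.0]
wrist_force: [1.0, 0.3, -1.4]
grip_width: 19.5
grip_force: 125.6
clock: 13.0
ee_pos: [460.9, -49.8, 67.3]
tool_rot: [-0.0, 1.0, -0.01, 0.0]
wrist_force: [1.0, 0.1, -1.8]
grip_width: 20.0
grip_force: 125.7
```

Sliding at about 1 N now. I'll go on in small steps, checking that each one stays well clear of the limit.

```bash
python3 -m jog '[{"dx":-1,"dy":0,"dz":0,"yaw":0,"fingers":-1},{"dx":-1,"dy":0,"dz":0,"yaw":0,"fingers":-1}]' 120
python3 -m jog '[{"dx":-1,"dy":0,"dz":0,"yaw":0,"fingers":-1},{"dx":-1,"dy":0,"dz":0,"yaw":0,"fingers":-1}]' 120
```

```text
clock: 13.25
ee_pos: [458.8, -49.7, 67.3]
tool_rot: [0.0, 1.0, -0.011, -0.0]
wrist_force: [0.4, -0.1, -1.3]
grip_width: 19.9
grip_force: 125.7
clock: 13.5
ee_pos: [456.9, -49.7, 67.3]
tool_rot: [-0.0, 1.0, -0.011, 0.0]
wrist_force: [1.1, -0.4, -1.1]
grip_width: 19.9
grip_force: 125.9
```

```bash
python3 -m jog '[{"dx":-1,"dy":0,"dz":0,"yaw":0,"fingers":-1},{"dx":-1,"dy":0,"dz":0,"yaw":0,"fingers":-1}]' 120
```

```text
clock: 13.75
ee_pos: [454.9, -49.7, 67.3]
tool_rot: [-0.0, 1.0, -0.011, -0.0]
wrist_force: [0.5, 1.0, -2.0]
grip_width: 19.6
grip_force: 126.7
```

```bash
python3 - <<'E'
from h import *
a=imaging.capture("scene");b=imaging.capture("side")
print(blob(a["pixels"],(0,150,60),(4,255,255),(230,205,310,265))[:2],blob(b["pixels"],(0,150,60),(4,255,255),(245,210,320,265))[:2])
for c,n,p in((a,"a",(247.5,228)),(b,"b",(257.3,231.6))):
    print(n,proj(c,np.array([631-38,-56.5+.7,45])),"start",p,proj(c,np.array([631,-56.5,45])))
E
python3 -m jog '[{"dx":-1,"dy":0,"dz":0,"yaw":0,"fingers":-1},{"dx":-1,"dy":0,"dz":0,"yaw":0,"fingers":-1}]' 120
```

```text
(array([258, 221,  12,  27, 119], dtype=int32), array([262.78151261, 233.57983193])) (array([273, 223,   4,  20,  33], dtype=int32), array([274.45454545, 231.93939394]))
a [266.09576229 233.76781485] start (247.5, 228) [250.92152373 228.51352023]
b [275.95491752 232.72496629] start (257.3, 231.6) [259.49720763 231.83297735]
clock: 14.1
ee_pos: [452.9, -49.6, 67.3]
tool_rot: [0.0, 1.0, -0.011, 0.0]
wrist_force: [0.8, -0.3, -1.3]
grip_width: 19.5
grip_force: 125.8
```

The carrier is following: the red plate has moved about 38 mm. Going on.

```bash
python3 -m jog '[{"dx":-1,"dy":0,"dz":0,"yaw":0,"fingers":-1},{"dx":-1,"dy":0,"dz":0,"yaw":0,"fingers":-1}]' 120
python3 -m jog '[{"dx":-1,"dy":0,"dz":0,"yaw":0,"fingers":-1}]' 120
```

```text
clock: 14.35
ee_pos: [450.9, -49.6, 67.3]
tool_rot: [-0.0, 1.0, -0.011, 0.0]
wrist_force: [0.3, -0.4, -1.3]
grip_width: 19.6
grip_force: 125.9
clock: 14.48
ee_pos: [450.1, -49.6, 67.3]
tool_rot: [0.0, 1.0, -0.011, 0.0]
wrist_force: [2.1, -0.2, -1.8]
grip_width: 19.7
grip_force: 125.9
```

```bash
python3 -m jog '[{"dx":-1,"dy":0,"dz":0,"yaw":0,"fingers":-1},{"dx":-1,"dy":0,"dz":0,"yaw":0,"fingers":-1}]' 120
```

```text
clock: 14.72
ee_pos: [449.0, -49.6, 67.9]
tool_rot: [0.0, 1.0, -0.011, 0.002]
wrist_force: [7.0, -0.9, -1.8]
grip_width: 19.7
grip_force: 125.9
```

```bash
python3 -m jog '[{"dx":-0.6,"dy":0,"dz":0,"yaw":0,"fingers":-1},{"dx":0,"dy":0,"dz":0,"yaw":0,"fingers":-1}]' 120
```

```text
clock: 14.98
ee_pos: [448.8, -49.6, 68.2]
tool_rot: [0.0, 1.0, -0.011, 0.002]
wrist_force: [7.0, 0.1, -1.1]
grip_width: 19.8
grip_force: 125.9
```

```bash
python3 -m jog '[{"dx":-0.8,"dy":0,"dz":0,"yaw":0,"fingers":-1},{"dx":0,"dy":0,"dz":0,"yaw":0,"fingers":-1}]' 120
```

```text
clock: 15.22
ee_pos: [448.4, -49.6, 68.5]
tool_rot: [0.0, 1.0, -0.011, 0.003]
wrist_force: [8.2, -0.9, -1.7]
grip_width: 20.1
grip_force: 125.9
```

```bash
python3 -m jog '[{"dx":-0.7,"dy":0,"dz":0,"yaw":0,"fingers":-1},{"dx":0,"dy":0,"dz":0,"yaw":0,"fingers":-1}]' 120
python3 -m jog '[{"dx":0,"dy":0,"dz":0,"yaw":0,"fingers":-1}]' 120
```

```text
clock: 15.48
ee_pos: [448.1, -49.6, 68.7]
tool_rot: [0.0, 1.0, -0.011, 0.003]
wrist_force: [9.7, -1.1, -2.3]
grip_width: 19.7
grip_force: 125.9
clock: 15.6
ee_pos: [448.1, -49.6, 68.7]
tool_rot: [0.0, 1.0, -0.01, 0.003]
wrist_force: [9.0, -0.8, -1.8]
grip_width: 19.8
grip_force: 125.9
```

```bash
python3 -m jog '[{"dx":-0.5,"dy":0,"dz":0,"yaw":0,"fingers":-1},{"dx":0,"dy":0,"dz":0,"yaw":0,"fingers":-1}]' 120
python3 -m jog '[{"dx":0,"dy":0,"dz":0,"yaw":0,"fingers":-1}]' 120
```

```text
clock: 15.85
ee_pos: [447.9, -49.6, 68.8]
tool_rot: [0.0, 1.0, -0.01, 0.004]
wrist_force: [10.6, 0.0, -2.2]
grip_width: 20.0
grip_force: 125.9
clock: 15.98
ee_pos: [447.9, -49.7, 68.9]
tool_rot: [0.0, 1.0, -0.01, 0.004]
wrist_force: [9.4, 0.2, -1.4]
grip_width: 19.9
grip_force: 125.9
```

```bash
python3 -m jog '[{"dx":2,"dy":0,"dz":0,"yaw":0,"fingers":-1},{"dx":2,"dy":0,"dz":0,"yaw":0,"fingers":-1},{"dx":2,"dy":0,"dz":0,"yaw":0,"fingers":-1},{"dx":2,"dy":0,"dz":0,"yaw":0,"fingers":-1},{"dx":0,"dy":0,"dz":0,"yaw":0,"fingers":-1}]' 120
python3 -m jog '[{"dx":0,"dy":0,"dz":-4,"yaw":0,"fingers":-1},{"dx":0,"dy":0,"dz":-5,"yaw":0,"fingers":-1}]' 120
```

```text
clock: 16.6
ee_pos: [453.0, -49.6, 67.0]
tool_rot: [-0.0, 1.0, -0.011, -0.001]
wrist_force: [-0.1, -0.7, -2.2]
grip_width: 19.9
grip_force: 126.0
clock: 16.85
ee_pos: [453.2, -49.6, 76.5]
tool_rot: [-0.0, 1.0, -0.011, -0.0]
wrist_force: [-0.7, 0.5, -0.9]
grip_width: 19.8
grip_force: 126.0
```

```bash
python3 -m jog '[{"dx":0,"dy":0,"dz":-15,"yaw":0,"fingers":-1},{"dx":0,"dy":0,"dz":-25,"yaw":0,"fingers":-1},{"dx":0,"dy":0,"dz":-20,"yaw":-0.7,"fingers":-1},{"dx":-5,"dy":-20,"dz":0,"yaw":0,"fingers":-1},{"dx":-5,"dy":-35,"dz":0,"yaw":0,"fingers":-1}]' 120
python3 -m jog '[{"dx":-5,"dy":-35,"dz":0,"yaw":0,"fingers":-1},{"dx":-5,"dy":-25,"dz":0,"yaw":0,"fingers":-1},{"dx":-2,"dy":-11,"dz":0,"yaw":0,"fingers":-1},{"dx":0,"dy":0,"dz":0,"yaw":0,"fingers":-1},{"dx":0,"dy":0,"dz":0,"yaw":0,"fingers":-1}]' 120
python3 - <<'E'
from h import *
a=imaging.capture("scene");b=imaging.capture("side");w=imaging.capture("wrist")
np.save("w8.npy",w,allow_pickle=True);w2=np.load("w2.npy",allow_pickle=True).item()
s=sense();print(s["ee_pos"],s["tool_rot"],s["wrist_force"])
print(blob(a["pixels"],(0,150,60),(4,255,255),(230,205,310,265))[:2],blob(b["pixels"],(0,150,60),(4,255,255),(245,210,320,265))[:2])
W=cv2.resize(w["pixels"][0:260,160:400],(370,400),interpolation=3)
W2=cv2.resize(w2["pixels"][30:260,200:330],(226,400),interpolation=3)
A=cv2.resize(a["pixels"][200:320,210:370],(533,400)[:2],interpolation=3)[:, :200]
cv2.imwrite("pics/m8.png",np.hstack([W,W2,A]))
E
```

```text
clock: 17.48
ee_pos: [444.1, 5.4, 137.7]
tool_rot: [0.0, 1.0, -0.005, 0.001]
wrist_force: [0.2, 0.9, -1.9]
grip_width: 20.0
grip_force: 126.0
clock: 18.1
ee_pos: [432.6, 75.8, 136.4]
tool_rot: [0.0, 1.0, -0.005, 0.0]
wrist_force: [-0.2, -0.6, -1.0]
grip_width: 20.0
grip_force: 126.0
[432.60571249  75.82782827 136.27923978] [ 1.14740395e-04  9.99987398e-01 -5.01893867e-03 -3.45042413e-05] [-0.24504009  0.30391608 -1.14038456]
(array([259, 222,  13,  24, 111], dtype=int32), array([264.85585586, 233.12612613])) (array([275, 224,   4,  22,  32], dtype=int32), array([276.1875, 233.75  ]))
```

View pics/m8.png

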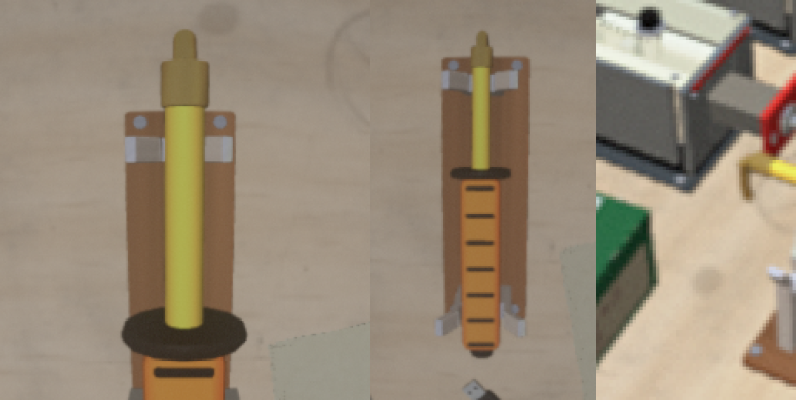

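The left crop shows the stick centred between the forks (rod at x=184, forks at 145 and 220). The scene crop shows the red carrier drawn well out. Next I'll check the fork positions along x for the seat.

```bash
python3 - <<'E'
from h import *
w=np.load("w2.npy",allow_pickle=True).item();v=np.load("w8.npy",allow_pickle=True).item()
for z in(70,80):
    f=plane(w,264,76,z,True);r=plane(w,264,216,z,True);g=plane(v,278,97,z,True)
    print(z,f,r,f[0]-r[0],"seat from front",f[0]-85,"rear",r[0]+50,"w8 front",g[0]-85)
# base edges z=8: front/back edge px rows
print(plane(w,264,30+57/1.739,8,True), plane(v,278,110/1.54,8,True))
E
```

```text
70 [516.16763422  73.84959708  70.        ] [380.81901297  75.05061865  70.        ] 135.34862124441673 seat from front 431.1676342193508 rear 430.8190129749341 w8 front 430.6335756529718
80 [515.3645859   73.42050202  80.        ] [384.47655947  74.58194232  80.        ] 130.88802642823174 seat from front 430.3645858981538 rear 434.47655946992205 w8 front 430.482995994667
[536.1667035   76.48444964   8.        ] [536.79274077  73.28688514   8.        ]
```

```bash
python3 -m jog '[{"dx":1.5,"dy":0,"dz":20,"yaw":0,"fingers":-1},{"dx":0,"dy":0,"dz":25,"yaw":0,"fingers":-1},{"dx":0,"dy":0,"dz":15,"yaw":0,"fingers":-1},{"dx":0,"dy":0,"dz":8,"yaw":0,"fingers":-1},{"dx":0,"dy":0,"dz":4,"yaw":0,"fingers":-1}]' 120
python3 -m jog '[{"dx":0,"dy":0,"dz":2,"yaw":0,"fingers":-1},{"dx":0,"dy":0,"dz":1.5,"yaw":0,"fingers":-1},{"dx":0,"dy":0,"dz":0,"yaw":0,"fingers":-1}]' 120
```

```text
clock: 18.88
ee_pos: [434.1, 76.4, 64.3]
tool_rot: [-0.0, 1.0, -0.005, 0.0]
wrist_force: [-0.1, -0.5, -1.2]
grip_width: 19.8
grip_force: 126.0
clock: 19.25
ee_pos: [434.1, 76.6, 61.0]
tool_rot: [-0.0, 1.0, -0.004, 0.0]
wrist_force: [0.7, -0.8, -2.1]
grip_width: 20.3
grip_force: 126.0
```

```bash
python3 -m jog '[{"dx":0,"dy":0,"dz":1,"yaw":0,"fingers":-1},{"dx":0,"dy":0,"dz":1,"yaw":0,"fingers":-1},{"dx":0,"dy":0,"dz":0,"yaw":0,"fingers":-1}]' 120
```

```text
clock: 19.62
ee_pos: [433.9, 76.5, 58.7]
tool_rot: [0.0, 1.0, -0.004, -0.0]
wrist_force: [-0.3, 1.0, -1.4]
grip_width: 19.8
grip_force: 126.0
```

```bash
python3 -m jog '[{"dx":0,"dy":0,"dz":1,"yaw":0,"fingers":-1},{"dx":0,"dy":0,"dz":0,"yaw":0,"fingers":-1}]' 120
```

```text
clock: 19.88
ee_pos: [434.0, 76.6, 58.1]
tool_rot: [-0.0, 1.0, -0.004, 0.0]
wrist_force: [-1.3, 0.5, 0.6]
grip_width: 19.8
grip_force: 126.5
```

```bash
python3 -m jog '[{"dx":0,"dy":0,"dz":0.5,"yaw":0,"fingers":-1},{"dx":0,"dy":0,"dz":0,"yaw":0,"fingers":-0.4},{"dx":0,"dy":0,"dz":0,"yaw":0,"fingers":-0.2},{"dx":0,"dy":0,"dz":0,"yaw":0,"fingers":0.2},{"dx":0,"dy":0,"dz":0,"yaw":0,"fingers":0.6}]' 30
python3 -m jog '[{"dx":0,"dy":0,"dz":0,"yaw":0,"fingers":0.6},{"dx":0,"dy":0,"dz":-15,"yaw":0,"fingers":0.6},{"dx":0,"dy":0,"dz":-30,"yaw":0,"fingers":1},{"dx":0,"dy":0,"dz":-40,"yaw":0,"fingers":1},{"dx":0,"dy":0,"dz":-30,"yaw":0,"fingers":1}]' 30
python3 -m jog '[{"dx":-10,"dy":0,"dz":-40,"yaw":0,"fingers":1},{"dx":-10,"dy":0,"dz":-30,"yaw":0,"fingers":1},{"dx":0,"dy":0,"dz":0,"yaw":0,"fingers":1}]'
python3 - <<'E'
from h import *
a=imaging.capture("scene");b=imaging.capture("side");w=imaging.capture("wrist")
s=sense();print(s["ee_pos"],s["wrist_force"],s["clock"])
im=w["pixels"]
st,ce,m=blob(im,(5,150,120),(18,255,255),(230,60,330,300));ys,xs=np.nonzero(m)
P=np.array([plane(w,x,y,71,True)[:2] for x,y in zip(xs,ys)]);print("handle",cv2.minAreaRect(P.astype(np.float32)))
st,c2,m=blob(im,(20,120,120),(35,255,255),(230,20,330,300));print("rod",plane(w,*c2,64,True))
for c,roi in((a,(250,270,360,330)),(b,(290,250,400,300))): print(blob(c["pixels"],(5,150,120),(18,255,255),roi)[:2])
print(blob(a["pixels"],(0,150,60),(4,255,255),(230,205,310,265))[:2],blob(b["pixels"],(0,150,60),(4,255,255),(245,210,320,265))[:2])
E
```

```text
clock: 20.5
ee_pos: [433.9, 76.5, 57.2]
tool_rot: [0.0, 1.0, -0.004, -0.0]
wrist_force: [-0.6, 0.4, -0.2]
grip_width: 67.2
grip_force: 0.0
clock: 21.12
ee_pos: [434.3, 76.6, 175.4]
tool_rot: [-0.0, 1.0, -0.004, 0.001]
wrist_force: [-0.0, -0.0, 0.3]
grip_width: 85.2
grip_force: 0.0
clock: 21.5
ee_pos: [414.6, 76.9, 246.5]
tool_rot: [-0.0, 1.0, -0.004, 0.004]
wrist_force: [0.2, -0.0, 0.2]
grip_width: 85.1
grip_force: 0.0
[413.85480522  76.69358133 241.51626125] [ 0.061423    0.23726098 -0.63398118] 21.65
handle ((418.25732421875, 74.45669555664062), (20.843875885009766, 94.81371307373047), 89.0596694946289)
rod [499.60513057  74.06516346  64.        ]
(array([291, 285,  54,  33, 772], dtype=int32), array([316.66062176, 300.58290155]))
(array([336, 264,  52,  15, 565], dtype=int32), array([358.87964602, 270.46725664]))
(array([260, 222,  12,  27, 115], dtype=int32), array([264.71304348, 233.77391304])) (array([275, 224,   4,  22,  32], dtype=int32), array([276.09375, 234.25   ]))
```

```bash
python3 -c "
from plant import workorder
print(workorder.close_job())"
```

```text
the job is handed in; nothing more can be done
None
```

The job is handed in: the red link is drawn out about 43 mm to its gap stop and left there. The pull at the stop was about 10 N, no reading passed 10.6 N, and the stick is back in its rest with the hand clear of everything (21.7 s on the clock).

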